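# Show the wear band on an air cylinder's plunger

## Task

On the workbench stands the dark blue housing of an air cylinder: lift its cover plate off the two pins and lay it flat, handle up, in the middle of the bright blue pad. Then draw the steel plunger rod straight up out of its bore, but only partway - until its red band is wholly clear of the bore while the green band at its foot stays hidden inside - without forcing it against the bore, and finish while still holding it there, upright and still. Leave the other things on the bench where they lie.

Things in the scene. Friction and masses are not known exactly. Their poses are not given: they have to be found in the camera images.
- housing: Dark blue block fixed to the bench, 60 mm (x) by 150 mm (y). Origin: centre of its underside; z up. Its deck is 85 mm high; at each y end a shoulder 30 mm wide rises to 135 mm, leaving a 90 mm wide channel open along x. An 8 mm pin, 14 mm tall, stands on each shoulder at y = +-60 mm. Low feet (12 mm high, at the y ends) reach to x = +-45 mm. Turned about z by up to 0.35 rad.
- bore (a point): Centre of the mouth of the bore, on the housing's deck, 85 mm above the bench; axes as the housing's. The bore is vertical, 17 mm wide and 75 mm deep, shut at the bottom.
- rod: Loose steel rod, about 0.25 kg, standing on the bore's floor; it falls back if let go. Origin: centre of its foot, z up the rod. Round shank 16 mm thick, 95 mm long; on it a dark round grip head 26 mm wide, 24 mm tall. From the foot up: green band 0 to 12 mm, steel, red band 38 to 48 mm, steel. At rest the lowest 75 mm are hidden in the bore.
- rod_head (a point): Centre of the rod's grip head, 107 mm above the foot; axes as the rod's. At rest it stands 32 mm above the deck (117 mm above the bench), the head's top 6 mm under the cover. The red band is wholly out of the bore once the rod is raised 37 mm; the green band begins to show at 63 mm.
- cover: Loose aluminium cover plate, about 0.2 kg, 60 mm (x) by 150 mm (y) by 5 mm, lying on the housing's shoulders with its axes along the housing's. Origin: centre of its underside, z up. Two 10 mm holes at y = +-60 mm go over the pins. It bars the way to the rod.
- cover_handle (a point): Centre of the black bar handle over the cover's middle, 31 mm above the plate's underside; axes as the cover's. The bar is 70 mm long (y), 14 mm wide (x), 14 mm tall, on two posts at y = +-30 mm, with 19 mm free under it. Grasp it across its width, along x.
- pad: Bright blue rubber pad fixed on the bench, 110 mm (x) by 190 mm (y), 4 mm thick. Origin: centre of its underside. Housing and pad may stand either way round, one to the left and one to the right.
- tape: Orange tape measure, 65 x 30 x 60 mm; origin under its centre. Leave alone.
- rule: Folded yellow and wooden rule, 34 x 206 x 12 mm; origin under its centre. Leave alone.
- driver: Screwdriver lying on the bench, about 200 mm long; origin under its middle. Leave alone.
- mug: Blue mug, 80 mm wide, 90 mm tall; origin under its centre. Leave alone.
- offcut: Wooden offcut, 50 x 120 x 22 mm; origin under its centre. Leave alone.
- pencil: Red carpenter's pencil, 160 mm long; origin under its centre. Leave alone.
- square: Carpenter's square, dark wooden stock 20 x 100 x 16 mm with a steel blade along its x to 160 mm; origin under the stock's centre. Leave alone.
Not all that is in view belongs to the job. There is more than one size of the cover; the job needs the middle-sized. Leave any pink look-alike of the housing alone.

How it is judged:
On the way:
1. the cover lies flat, handle up, in the middle of the pad, let go (horizontal distance between cover_handle and pad below 0.05 m and z of cover_handle in the frame of pad between 0.03 and 0.042 m and angle between cover_handle's own z axis and vertical below 0.08 rad and contact force between the fingers and cover below 0.1 N and linear speed of cover below 0.02 m/s), for 0.2 s.
At the end, for the whole second after the job is handed in: The cover lies flat and released, its handle within 50 mm of the pad's centre. The robot still grips the rod and holds it still and upright (within 0.05 rad), raised about 37 to 63 mm, its foot still in the bore: red band wholly out, green band hidden (all of step 1 and z of rod_head in the frame of bore between 0.0685 and 0.095 m and angle between rod_head's own z axis and vertical below 0.05 rad and horizontal distance between rod and bore below 0.004 m and contact force between the fingers and rod above 1 N and linear speed of rod below 0.01 m/s); the arm keeps its last pose, push and grip.
It fails at once if the rod was pulled right out of its bore, or nearly (raised over 70 mm) (z of rod_head in the frame of bore above 0.102 m).
It fails at once if the rod was forced against its bore (over 30 N) (contact force between rod and housing above 30 N).
It fails at once if a bystander was moved by more than 30 mm (distance of any of tape, rule, driver, mug, offcut, pencil, square from where it was at the start of the episode above 0.03 m).
It also fails if it takes over 64 s, if anything falls off the work surface, if the arm or the gripper's body presses on something with over 40 N, if the wrist force passes 120 N, or if a joint passes its speed limit or range.

## Robot

A 6-joint arm with a two-finger parallel gripper is mounted at the origin on the work surface. World frame = base frame: x ahead of the robot, y to its left, z up, the work surface at z = 0. Lengths are in m, angles in rad, forces in N, time in s.
With the tool pointing down it reaches from about 0.35 to 0.975 m from the base axis. Payload 4.9 kg.
Tool frame: the origin (TCP) lies on the centre line of the jaws, within the pads' length; the fingertips stand 14 mm ahead of it and the grasp point (between the pads) lies 5 mm behind it; x points along the fingers, z is the direction in which the jaws open and shut, and the axes are right-handed (so a half turn about x gives the same grasp; the last joint's range is limited). The gripper opens to 85 mm and grips with 20 to 120 N. Pads are 22 mm wide; open, the fingers measure 114 mm over their backs; the gripper's body (76 mm by 85 mm) begins 54 mm behind the grasp point. The pads swing forward as they close: fully open they stand 13 mm farther back than shut.
Start: joints at [1.091, 0.053, 1.613, -0, 1.476, -0.119], TCP at [0.221, 0.585, 0.245] pointing down, gripper open.
Joint ranges: [-3.01, 3.01], [-1.01, 2.22], [0.06, 2.58], [-1.02, 4.17], [0.09, 2.62], [-3.14, 3.14]. Speed limits (rad/s): [2.57, 2.57, 3.14, 3.14, 3.14, 3.14].

## Interface

Orientations are given as a rotation vector (axis times angle).
In Python, from station import ctrl gives the robot as it stands.
- The arm moves only by the tool move_arm, never from a script. Its argument "increments" is a list that holds one entry, the list of rows, each a list of 4 numbers: the shift along the tool's x, y, z in units of 25 cm (1.0 is 25 cm), then the turn about the tool's x in units of 90 degrees (1.0 is 90 degrees). A call has 1 to 20 rows; each row shifts and turns the commanded pose from where the row before left it, along the tool's axes as they then stand; what a row does not reach is not made up. A row lasts 1/12 s, in which the tool goes at most 41.7 mm and 7.16 degrees, less where a joint would pass 70% of its speed; a pose out of reach is approached as far as the arm can. A call with a number of a shift or a turn outside -1 to 1 is refused whole. A call with a gripper value outside its range is refused whole. "gripper" is the closure, from 0 (fully open) to 1 (shut), set as the call begins (left out, the last holds). The fingers move at their own pace and stop on an object; "squeeze" is the grip in N (left out, the last holds). Time passes only in rows, so rows that do not move let the fingers close. It gives the time, the measured TCP pose, the force and the opening at its end, in the units of the state.
- ctrl.get_obs(): the state, without advancing time (a new reading comes with each control period).
- ctrl.get_image(name): name is "scene" or "top" or "wrist"; returns a dict with "pixels" (400x640x3 uint8, red, green, blue), "depth" (400x640 float32, m along the optical axis (not along the pixel's ray), 0 where there is no reading), "K" (3x3 intrinsics, pixels), "extrinsics" (4x4, takes a point from camera to world coordinates); the wrist camera has in their place "tool_from_camera" (4x4, takes a point from camera to tool coordinates, whose origin is the TCP and whose axes are the tool frame's). Camera axes: x right, y up, looking along -z (the intrinsics and any distortion apply to the point x, -y, -z); pixel columns grow to the right and rows downward; lengths in m; the calibration is good to about 2 mm. A picture is of the moment at which its call begins: read the wrist's pose just before it.
- ctrl.finish_job(): hands the job in, once; it reports no verdict.
Trained networks look in the newest picture that a camera, given by its name, has taken for a name from the list of things; names that differ only in an ending like _2 or _b are one class to them, and where a whole thing is asked for, a point or a joint stands for the part that bears it (a point fixed in the world has none). Each returns a list of dicts, best first, with "score" (0 to 1); they miss things now and then, are a little off and sometimes report something else, mostly with a low value. They report only what shows in the picture. A call takes as long as a camera call. They do not tell look-alikes from the thing itself.
- ctrl.trace(camera, target): "region" (400x640 bool, what is visible of it) and "pixel" ([row, column] in pixels, amid what is visible of it).
The state is a dict: "t": time; "q": joint angles; "dq": joint speeds; "effort": joint torques, N m; "tool_pos": TCP position; "tool_rot": TCP orientation; "contact_force": force on the tool from outside, world axes, zero at the start; "wrist_torque": the same for the moment, N m; "opening": finger opening in m.
Only numpy, scipy, OpenCV 4.12 (cv2) and the standard library are available. Lean on these libraries where they do the work, as an engineer would, in place of code of your own. Each camera call takes 0.05 s, during which the arm holds its last target. There are 200 camera calls.

## Working session

There is one attempt and no reset: what is moved stays moved. The work goes in short steps, Python scripts to look and compute and a tool call to move; the robot and the scene stay as the last step left them, time stands still between calls to the robot, and variables do not carry over. Pictures are saved under pics/ and viewed, about 8 in all and at most 12, crops included, and the job is handed in when it is done.

Besides the shell and the picture viewer there is one more tool, called after "Request:" in YAML: its name, and indented under it one key for each argument. move_arm: Moves the arm, as the interface text tells. Shifts and turns lie within -1 to 1; 1 stands for 25 cm of shift or 90 degrees of turn. Its arguments: {"type":"object","properties":{"increments":{"type":"array","items":{"type":"array","items":{"type":"array","items":{"type":"number","minimum":-1,"maximum":1}}}},"gripper":{"type":"number"},"squeeze":{"type":"number"}},"required":["increments"]}

```bash
mkdir -p pics
cat > h.py <<'E'
import numpy as np, cv2
from scipy.spatial.transform import Rotation as R
from station import ctrl
def grab(n):
    o=ctrl.get_obs(); im=ctrl.get_image(n)
    if 'extrinsics' in im: T=np.array(im['extrinsics'])
    else:
        W=np.eye(4); W[:3,:3]=R.from_rotvec(o['tool_rot']).as_matrix(); W[:3,3]=o['tool_pos']; T=W@np.array(im['tool_from_camera'])
    K=np.array(im['K']); d=im['depth']; v,u=np.mgrid[0:400,0:640]
    P=np.stack([(u-K[0,2])/K[0,0]*d,-(v-K[1,2])/K[1,1]*d,-d,np.ones_like(d)],-1)@T.T
    P=P[...,:3]; P[d==0]=np.nan
    return im,P
def save(n,px,scale=1): cv2.imwrite('pics/'+n,cv2.resize(px[...,::-1],None,fx=scale,fy=scale,interpolation=cv2.INTER_CUBIC))
E
python3 - <<'E'
from h import *
a,Pa=grab('scene'); 
b,Pb=grab('top'); save('a.png',np.vstack([a['pixels'][100:400]*1,b['pixels'][:300]])if 0 else b['pixels'],1.2)
save('s.png',a['pixels'],1.2)
np.savez('top.npz',P=Pb,px=b['pixels']);np.savez('scene.npz',P=Pa,px=a['pixels'])
for t in ['cover','housing','pad','rod']:
  for r in ctrl.trace('top',t):
    m=r['region']; print(t,r['score'],r['pixel'],m.sum(),np.nanmedian(Pb[m],0).round(3),np.nanpercentile(Pb[m][:,2],[5,50,95]).round(3))
o=ctrl.get_obs(); print(o); print(R.from_rotvec(o['tool_rot']).as_matrix().round(3))
E
```

```text
cover 0.84 [197.0, 390.1] 1055 [ 0.51  -0.193  0.141] [0.136 0.141 0.174]
cover 0.73 [289.3, 424.1] 1678 [ 0.226 -0.31   0.007] [0.001 0.007 0.049]
cover 0.73 [240.6, 464.9] 123 [ 0.393 -0.444  0.007] [-0.002  0.007  0.013]
cover 0.69 [249.6, 379.0] 501 [ 0.361 -0.175  0.004] [-0.002  0.004  0.026]
housing 0.87 [207.6, 374.3] 316 [ 0.49  -0.159  0.05 ] [0.003 0.05  0.136]
housing 0.68 [248.3, 310.6] 1278 [0.36  0.031 0.087] [0.013 0.087 0.138]
pad 0.89 [174.1, 248.4] 2097 [0.569 0.229 0.004] [-0.     0.004  0.01 ]
rod 0.25 [165.9, 191.1] 287 [0.603 0.391 0.023] [0.012 0.023 0.029]
{'t': 0.3, 'q': array([ 1.09101010e+00,  5.29619887e-02,  1.61337935e+00,  5.23961327e-06,
        1.47599684e+00, -1.19003707e-01]), 'dq': array([ 0.00147295, -0.0009885 , -0.00357579, -0.0008309 ,  0.00108364,
        0.00079631]), 'effort': array([-1.42587892e-04, -3.93105733e+01, -3.69753170e+01, -1.05896527e-04,
        3.91819922e-03,  2.64483765e-05]), 'tool_pos': array([0.22052951, 0.58457066, 0.2448544 ]), 'tool_rot': array([-0.93983216,  1.35923323,  0.93926454]), 'contact_force': array([-0.60451643,  0.61440967,  0.60876393]), 'wrist_torque': array([0.00732755, 0.00614915, 0.00797598]), 'opening': 0.08529154663040908}
[[-0.    -0.936  0.353]
 [-0.001  0.353  0.936]
 [-1.     0.    -0.001]]
```

View pics/a.png

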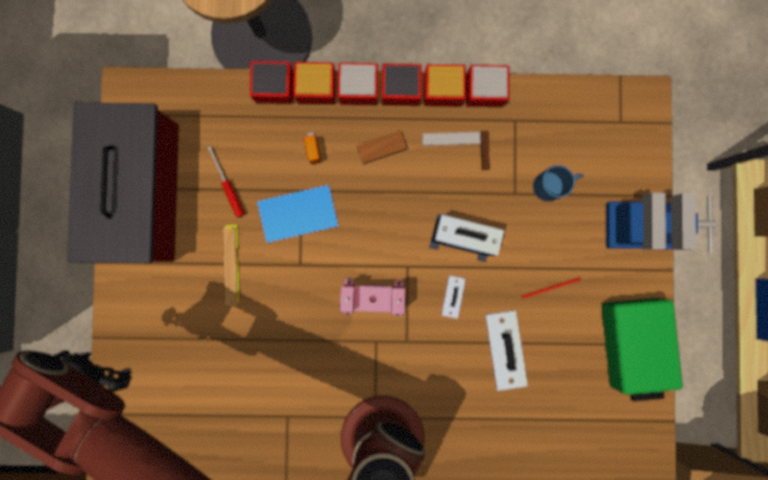

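View pics/s.png

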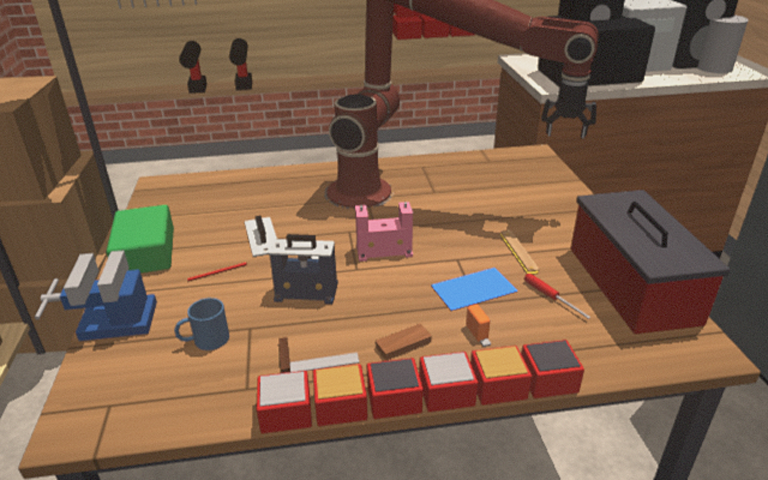

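The top view at 1.2x scale shows three covers: one on the dark blue housing at (470,235), a small one at (453,297) and a large one at (506,350). The pad is at (298,213) and the pink look-alike at (373,298). The cover on the housing looks middle-sized, so I'll check its measured sizes and an enlarged crop.

Run:
```python
from h import *
d=np.load('top.npz');P,px=d['P'],d['px']
def fit(m,n):
    q=P[m][:,:2]; (c,s,a)=cv2.minAreaRect((q*1000).astype(np.float32)); b=cv2.boxPoints((c,s,a))
    e=[b[1]-b[0],b[2]-b[1]]; l=max(e,key=np.linalg.norm)
    print(n,m.sum(),'c',np.round(c,1),'size',np.round(s,1),'long axis deg',np.degrees(np.arctan2(l[1],l[0])).round(1)%180,'z',np.nanmedian(P[m][:,2]).round(4))
x,y,z=P[...,0],P[...,1],P[...,2]; v=np.mgrid[0:400,0:640]
reg=lambda r0,r1,c0,c1:(v[0]>r0)&(v[0]<r1)&(v[1]>c0)&(v[1]<c1)
white=(px.min(-1)>140)
h=reg(165,225,345,435)
fit(h&(z>.134)&(z<.147),'cover'); fit(h&(z>.160)&(z<.2),'handle')
fit(reg(225,270,362,392)&white,'small'); fit(reg(250,330,395,445)&white,'large')
blue=(px[...,2]>180)&(px[...,0]<120); fit(blue&reg(140,215,200,300),'pad')
save('c.png',px[160:335,340:450],4)
```

```text
cover 975 c [ 511.6 -195.8] size [150.4  60.4] long axis deg 76.7 z 0.1403
handle 139 c [ 511.8 -195.3] size [69.8 14.3] long axis deg 76.0 z 0.1725
small 399 c [ 361.1 -176.1] size [ 38.2 105.8] long axis deg 161.1 z 0.0032
large 1330 c [ 226.4 -312.7] size [193.8  75.5] long axis deg 10.2 z 0.0063
pad 2025 c [nan nan] size [0. 0.] long axis deg nan z 0.0045
```

View pics/c.png

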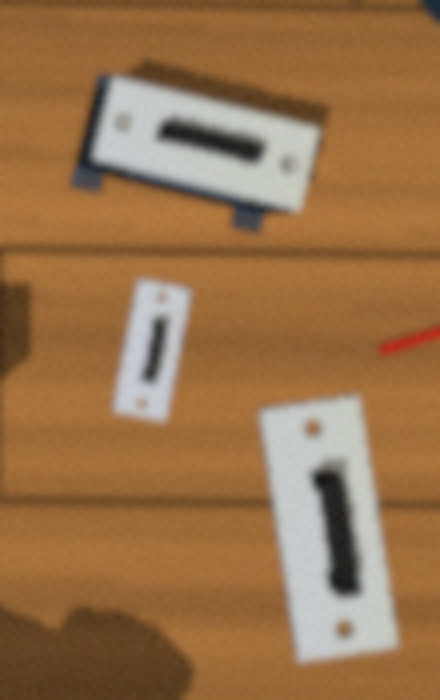

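The trace fits: the cover on the housing measures 150x60 mm, against 106x38 for the small one and 194x76 for the large one. The crop at 4x shows the same, with the housing cover at (205,140), so that's the one to take. Its handle is at (0.512,-0.195) with a yaw of -13.5°. I'll approach it now.

Request:
move_arm:
  increments:
    - [[-0.01, 0, 0, 0.0767], [-0.01, 0, 0, 0.0767], [-0.01, 0, 0, 0.0767], [-0.01, 0, 0, 0.0767], [-0.01, 0, 0, 0.0767], [-0.01, 0, 0, 0.0767], [-0.01, 0, 0, 0.0767], [-0.01, 0, 0, 0.0767], [-0.01, 0, 0, 0.0767], [-0.01, 0, 0, 0.0767], [-0.01, 0, 0, 0.0767], [-0.01, 0, 0, 0.0767], [0, -0.115, 0.0775, 0], [0, -0.115, 0.0775, 0], [0, -0.115, 0.0775, 0], [0, -0.115, 0.0775, 0], [0, -0.115, 0.0775, 0], [0, -0.115, 0.0775, 0], [0, -0.115, 0.0775, 0], [0, -0.115, 0.0775, 0]]
  gripper: 0

```text
t: 1.97
tool_pos: [0.3178, 0.3234, 0.2753]
tool_rot: [0.185, 1.562, -0.184]
contact_force: [-0.8, -0.5, 0.0]
opening: 0.085
```

Request:
move_arm:
  increments:
    - [[0, -0.115, 0.0775, 0], [0, -0.115, 0.0775, 0], [0, -0.115, 0.0775, 0], [0, -0.115, 0.0775, 0], [0, -0.115, 0.0775, 0], [0, -0.115, 0.0775, 0], [0, -0.115, 0.0775, 0], [0, -0.115, 0.0775, 0], [0, -0.115, 0.0775, 0], [0, -0.115, 0.0775, 0], [0, -0.115, 0.0775, 0], [0, -0.115, 0.0775, 0], [0, -0.115, 0.0775, 0], [0, -0.115, 0.0775, 0], [0, -0.115, 0.0775, 0], [0, -0.115, 0.0775, 0], [0, 0, 0, 0], [0, 0, 0, 0], [0, 0, 0, 0]]

```text
t: 3.55
tool_pos: [0.5114, -0.1945, 0.2751]
tool_rot: [0.186, 1.563, -0.185]
contact_force: [0.5, 0.7, 1.1]
opening: 0.0852
```

```bash
cat >> h.py <<'E'
def rect(q):
    q=q[np.isfinite(q).all(1)]
    c,s,a=cv2.minAreaRect((q[:,:2]*1000).astype(np.float32)); b=cv2.boxPoints((c,s,a))
    l=max([b[1]-b[0],b[2]-b[1]],key=np.linalg.norm)
    return np.array(c)/1000,np.round(s,1),np.degrees(np.arctan2(l[1],l[0]))%180,np.median(q[:,2])
def rel(p,yaw=None):
    o=ctrl.get_obs(); M=R.from_rotvec(o['tool_rot']).as_matrix()
    print('tool z yaw',np.degrees(np.arctan2(M[1,2],M[0,2])).round(2),'tilt',M[:,0].round(4),'shift units',((M.T@(np.array(p)-o['tool_pos']))/.25).round(4))
E
python3 - <<'E'
from h import *
d=np.load('top.npz');P,px=d['P'],d['px']
m=(px[...,2]>180)&(px[...,0]<120); m[:140]=0;m[215:]=0;m[:,:200]=0;m[:,300:]=0
print('pad',rect(P[m]))
a,P=grab('wrist'); save('w.png',a['pixels']); z=P[...,2]
near=np.hypot(P[...,0]-.512,P[...,1]+.195)<.1
print('plate',rect(P[near&(z>.134)&(z<.147)]))
h=rect(P[near&(z>.165)&(z<.18)]);print('handle',h)
rel([*h[0],.30]); print(ctrl.get_obs()['tool_pos'],ctrl.get_obs()['q'])
E
```

```text
pad (array([0.57027893, 0.22971478]), array([106. , 186.1]), np.float32(104.31555), np.float64(0.004478247758676224))
plate (array([ 0.51135284, -0.19590797]), array([149.7,  60.2]), np.float32(76.4634), np.float64(0.14001449771789737))
handle (array([ 0.51152637, -0.19553275]), array([69.3, 13.8]), np.float32(76.86175), np.float64(0.17282528868150845))
tool z yaw -13.47 tilt [-2.e-04  4.e-04 -1.e+00] shift units [-0.099  -0.0056  0.0019]
[ 0.51138175 -0.19403996  0.27525544] [-4.98871809e-01 -1.50266424e-01  1.75912555e+00  2.71687077e-04
  1.53308085e+00 -2.63776257e-01]
```

Wrist and top measurements agree within 1 mm. I'll descend, grip and lift.

Request:
move_arm:
  increments:
    - [[0.035, -0.0056, 0.0015, 0], [0.04, 0, 0, 0], [0.04, 0, 0, 0], [0.04, 0, 0, 0], [0.04, 0, 0, 0], [0.04, 0, 0, 0], [0.04, 0, 0, 0], [0.04, 0, 0, 0], [0.04, 0, 0, 0], [0.04, 0, 0, 0], [0.03, 0, 0, 0], [0.024, 0, 0, 0], [0, 0, 0, 0], [0, 0, 0, 0]]

```text
t: 4.77
tool_pos: [0.5116, -0.1962, 0.1628]
tool_rot: [0.185, 1.563, -0.185]
contact_force: [0.5, -0.1, 0.0]
opening: 0.0856
```

Request:
move_arm:
  increments:
    - [[0, 0, 0, 0], [0, 0, 0, 0], [0, 0, 0, 0], [0, 0, 0, 0], [0, 0, 0, 0], [0, 0, 0, 0], [0, 0, 0, 0], [0, 0, 0, 0], [0, 0, 0, 0], [0, 0, 0, 0], [0, 0, 0, 0], [0, 0, 0, 0]]
  gripper: 1
  squeeze: 50

```text
t: 5.77
tool_pos: [0.5119, -0.1964, 0.1634]
tool_rot: [0.185, 1.562, -0.185]
contact_force: [1.2, -0.0, 1.7]
opening: 0.0125
```

Request:
move_arm:
  increments:
    - [[-0.012, 0, 0, 0], [-0.012, 0, 0, 0], [-0.012, 0, 0, 0], [-0.012, 0, 0, 0], [-0.012, 0, 0, 0], [-0.012, 0, 0, 0], [-0.012, 0, 0, 0], [-0.016, 0, 0, 0], [-0.03, 0, 0, 0], [-0.04, 0, 0, 0], [-0.04, 0, 0, 0], [-0.04, 0, 0, 0], [-0.04, 0, 0, 0], [-0.04, 0, 0, 0], [-0.03, 0, 0, 0], [0, 0, 0, 0], [0, 0, 0, 0]]

```text
t: 7.18
tool_pos: [0.5119, -0.1964, 0.2538]
tool_rot: [0.185, 1.562, -0.185]
contact_force: [-0.8, -0.8, -3.5]
opening: 0.0133
```

Run:
```python
from h import *
o=ctrl.get_obs(); print(o['tool_pos'],o['contact_force'],o['opening'])
a,P=grab('top'); z=P[...,2]
near=np.hypot(P[...,0]-.512,P[...,1]+.195)<.12
for lo,hi in [(.225,.25),(.08,.09),(.13,.16),(.12,.133)]: 
  m=near&(z>lo)&(z<hi); print(lo,m.sum(),rect(P[m]) if m.sum()>5 else '')
s,_=grab('scene'); save('s2.png',s['pixels'][130:280,180:460],2.8)
rel([.5703,.2297,o['tool_pos'][2]])
```

```text
[ 0.51189275 -0.19635561  0.25379635] [-0.770859   -0.81320943 -3.53028593] 0.01332136011505738
0.225 420 (array([ 0.51181003, -0.19550581]), array([150.1,  60.4]), np.float32(76.49556), np.float64(0.23068899620835237))
0.08 42 (array([ 0.48987863, -0.17936273]), array([158.8,  54.1]), np.float32(54.64337), np.float64(0.0851183877924494))
0.13 121 (array([ 0.51220367, -0.19475433]), array([149.2,  60. ]), np.float32(76.73163), np.float64(0.1345864891334443))
0.12 39 (array([ 0.49228995, -0.18137357]), array([156.7,  55.5]), np.float32(55.450043), np.float64(0.13184246096091057))
tool z yaw -13.51 tilt [-1.2e-03  6.0e-04 -1.0e+00] shift units [-0.0052  1.7111 -0.1684]
```

View pics/s2.png

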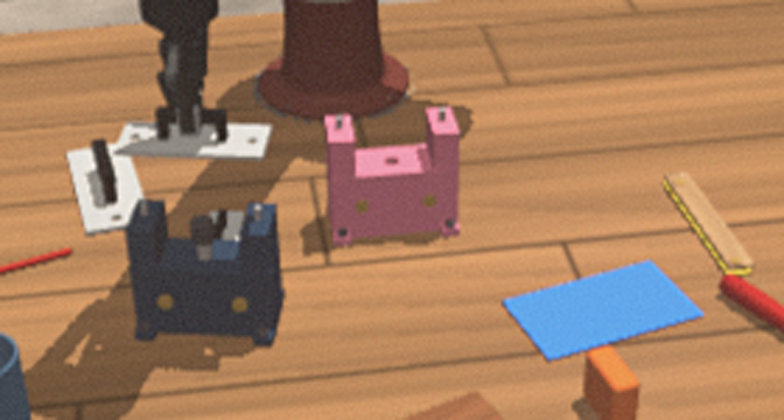

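The cover is off and level, with its underside at about 0.226. The picture shows the bare housing at (205,270) with the rod's head at (205,228), and the small cover still on the bench beside it at (105,180). Next I carry it to the pad (600,310), turn it to match the pad and lower it.

Request:
move_arm:
  increments:
    - [[0, 0.04, -0.004, 0], [0, 0.08, -0.008, 0], [0, 0.09, -0.009, 0], [0, 0.09, -0.009, 0], [0, 0.09, -0.009, 0], [0, 0.09, -0.009, 0], [0, 0.09, -0.009, 0], [0, 0.09, -0.009, 0], [0, 0.09, -0.009, 0], [0, 0.09, -0.009, 0], [0, 0.09, -0.009, 0], [0, 0.09, -0.009, 0], [0, 0.09, -0.009, 0], [0, 0.09, -0.009, 0], [0, 0.09, -0.009, 0], [0, 0.09, -0.009, 0], [0, 0.09, -0.009, 0], [0, 0.09, -0.009, 0], [0, 0.091, -0.009, 0], [0, 0.06, -0.004, 0]]

```text
t: 8.95
tool_pos: [0.5697, 0.232, 0.2521]
tool_rot: [0.184, 1.565, -0.184]
contact_force: [-0.0, -0.1, -1.8]
opening: 0.0131
```

Request:
move_arm:
  increments:
    - [[0, 0, 0, -0.0515], [0, 0, 0, -0.0515], [0, 0, 0, -0.0515], [0, 0, 0, -0.0515], [0, 0, 0, -0.0515], [0, 0, 0, -0.0515], [0.03, 0, 0, 0], [0.07, 0, 0, 0], [0.08, 0, 0, 0], [0.08, 0, 0, 0], [0.08, 0, 0, 0], [0.08, 0, 0, 0], [0.08, 0, 0, 0], [0.08, 0, 0, 0], [0.06, 0, 0, 0], [0.04, 0, 0, 0], [0, 0, 0, 0], [0, 0, 0, 0]]

```text
t: 10.45
tool_pos: [0.57, 0.2295, 0.0824]
tool_rot: [-0.195, 1.563, 0.195]
contact_force: [0.0, 0.9, -1.9]
opening: 0.013
```

Run:
```python
from h import *
o=ctrl.get_obs(); print(o['tool_pos'],o['contact_force'],o['opening'])
rel([.5703,.2297,.034])
a,P=grab('wrist'); z=P[...,2];px=a['pixels']
m=(px[...,2]>150)&(px[...,0]<120);print('pad',m.sum(),rect(P[m]) )
a,P=grab('top');m=(np.hypot(P[...,0]-.57,P[...,1]-.23)<.12)&(P[...,2]>.05)&(P[...,2]<.09)&(a['pixels'].min(-1)>120);print('cover',rect(P[m]))
```

```text
[0.56999319 0.22949824 0.08235363] [ 0.00517853  0.85571755 -1.85004657] 0.013022280789899057
tool z yaw 14.25 tilt [-1.4e-03 -4.0e-04 -1.0e+00] shift units [0.1934 0.0005 0.0017]
pad 9851 (array([0.56419043, 0.24829166]), array([110.6, 148.5]), np.float32(104.24944), np.float64(0.004049371572946381))
cover (array([0.56935681, 0.23114569]), array([ 55.1, 149. ]), np.float32(106.76982), np.float64(0.060443861273622))
```

Request:
move_arm:
  increments:
    - [[0.04, 0, 0, 0], [0.05, 0, 0, 0], [0.04, 0, 0, 0], [0.03, 0, 0, 0], [0.015, 0, 0, 0], [0.01, 0, 0, 0], [0.005, 0, 0, 0], [0, 0, 0, 0], [0, 0, 0, 0]]

```text
t: 11.3
tool_pos: [0.5709, 0.2297, 0.036]
tool_rot: [-0.196, 1.561, 0.196]
contact_force: [1.0, 0.6, -2.1]
opening: 0.0131
```

Request:
move_arm:
  increments:
    - [[0.005, 0, 0, 0], [0.005, 0, 0, 0], [0.004, 0, 0, 0], [0, 0, 0, 0], [0, 0, 0, 0]]

```text
t: 11.72
tool_pos: [0.5707, 0.2296, 0.0324]
tool_rot: [-0.196, 1.561, 0.196]
contact_force: [-0.1, -0.4, 0.3]
opening: 0.0129
```

It has touched down: the weight has gone from the wrist. Now I release and rise.

Request:
move_arm:
  increments:
    - [[0, 0, 0, 0], [0, 0, 0, 0], [0, 0, 0, 0], [0, 0, 0, 0], [0, 0, 0, 0], [0, 0, 0, 0], [0, 0, 0, 0], [0, 0, 0, 0], [-0.02, 0, 0, 0], [-0.05, 0, 0, 0], [-0.1, 0, 0, 0], [-0.12, 0, 0, 0], [-0.12, 0, 0, 0], [-0.12, 0, 0, 0], [-0.12, 0, 0, 0], [-0.12, 0, 0, 0], [-0.08, 0, 0, 0], [-0.04, 0, 0, 0], [0, 0, 0, 0]]
  gripper: 0

```text
t: 13.3
tool_pos: [0.5719, 0.23, 0.2592]
tool_rot: [-0.195, 1.555, 0.197]
contact_force: [0.8, 0.3, 0.6]
opening: 0.0854
```

Run:
```python
from h import *
o=ctrl.get_obs(); print(o['tool_pos'],o['contact_force'],o['opening'])
a,P=grab('wrist'); px=a['pixels']; z=P[...,2]
near=np.hypot(P[...,0]-.57,P[...,1]-.23)<.12
print('plate',rect(P[near&(z>.0065)&(z<.014)&(px.min(-1)>120)]));print('handle',rect(P[near&(z>.037)&(z<.05)]))
a,P=grab('top'); px=a['pixels']; z=P[...,2]
near=np.hypot(P[...,0]-.512,P[...,1]+.195)<.1
for n,lo,hi in [('shoulders',.13,.14),('rodhead',.12,.1329),('deck',.08,.09)]:
  m=near&(z>lo)&(z<hi);print(n,m.sum(),rect(P[m]))
# central head: within channel
m=near&(z>.122)&(np.hypot(P[...,0]-.512,P[...,1]+.195)<.03);print('head',m.sum(),np.nanmean(P[m],0))
rel([.512,-.195,.28])
```

```text
[0.5719025  0.22996093 0.25919547] [0.77371754 0.31475116 0.6287021 ] 0.0854408299861572
plate (array([0.57045856, 0.22909981]), array([ 60. , 149.4]), np.float32(104.26169), np.float64(0.009031309115538677))
handle (array([0.57040393, 0.23031552]), array([13.2, 69. ]), np.float32(103.890755), np.float64(0.04193217132600624))
shoulders 446 (array([ 0.51137308, -0.19538515]), array([150.2,  59.9]), np.float32(76.355255), np.float64(0.13520356872069395))
rodhead 170 (array([ 0.51110587, -0.19520952]), array([150. ,  59.4]), np.float32(76.33848), np.float64(0.13047710601727547))
deck 510 (array([ 0.51192117, -0.19411426]), array([147.5,  60.7]), np.float32(77.031746), np.float64(0.08509635132690874))
head 67 [ 0.51181549 -0.19463827  0.12871836]
tool z yaw 14.3 tilt [-5.e-04 -1.e-04 -1.e+00] shift units [-0.1033 -1.5878 -0.6448]
```

The cover lies flat at the pad's centre: its plate top is at z 0.009 and its handle within 2 mm of the centre. Now over to the rod.

Request:
move_arm:
  increments:
    - [[-0.015, 0, 0, 0.0515], [-0.015, 0, 0, 0.0515], [-0.015, 0, 0, 0.0515], [-0.015, 0, 0, 0.0515], [-0.015, 0, 0, 0.0515], [-0.015, 0, 0, 0.0515], [0, -0.07, 0.007, 0], [0, -0.13, 0.013, 0], [0, -0.13, 0.013, 0], [0, -0.13, 0.013, 0], [0, -0.13, 0.013, 0], [0, -0.13, 0.013, 0], [0, -0.13, 0.013, 0], [0, -0.13, 0.013, 0], [0, -0.13, 0.013, 0], [0, -0.13, 0.013, 0], [0, -0.13, 0.013, 0], [0, -0.13, 0.013, 0], [0, -0.13, 0.012, 0], [0, -0.07, 0.004, 0]]

```text
t: 15.07
tool_pos: [0.5098, -0.1958, 0.2739]
tool_rot: [0.188, 1.567, -0.187]
contact_force: [-0.5, 0.8, -0.9]
opening: 0.0855
```

Request:
move_arm:
  increments:
    - [[0, 0, 0, 0], [0, 0, 0, 0], [0, 0, 0, 0], [0, 0, 0, 0]]

```text
t: 15.4
tool_pos: [0.5114, -0.1922, 0.276]
tool_rot: [0.185, 1.564, -0.183]
contact_force: [0.4, 0.2, -0.2]
opening: 0.085
```

```bash
cat > head.py <<'E'
from h import *
a,P=grab('wrist'); px=a['pixels']; z=P[...,2]
save('w2.png',px[...])
near=np.hypot(P[...,0]-.512,P[...,1]+.195)<.1
print('shoulders',rect(P[near&(z>.132)&(z<.138)]))
c=np.array([.512,-.195])
for i in range(2):
  m=(np.hypot(P[...,0]-c[0],P[...,1]-c[1])<.022)&(z>.124)&(z<.133)
  q=(P[m][:,:2]*1000).astype(np.float32); e,r=cv2.minEnclosingCircle(q); c=np.array(e)/1000
print('head top',m.sum(),e,r,np.median(P[m],0))
rel([*c,.113]); o=ctrl.get_obs(); print(o['tool_pos'])
E
python3 head.py
```

```text
shoulders (array([ 0.51137903, -0.19596968]), array([149.6,  59.9]), np.float32(76.54703), np.float64(0.13496143223717094))
head top 524 (511.4716491699219, -195.92654418945312) 12.824052810668945 [ 0.5115639  -0.19537645  0.12897511]
tool z yaw -13.42 tilt [-9.e-04  8.e-04 -1.e+00] shift units [ 0.6534 -0.015   0.0038]
[ 0.51158018 -0.19217633  0.27635314]
```

View pics/w2.png

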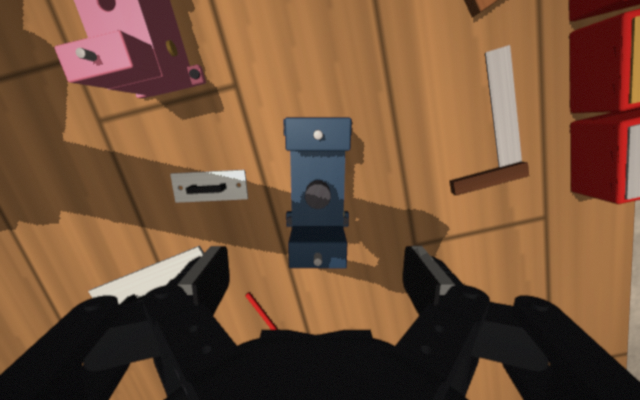

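The wrist image shows the bare housing at (318,190) with the rod's head in the channel at (318,193), matching the measured (0.5115,-0.1959). I'll descend around the head.

Request:
move_arm:
  increments:
    - [[0.02, -0.015, 0.003, 0], [0.05, 0, 0, 0], [0.06, 0, 0, 0], [0.06, 0, 0, 0], [0.06, 0, 0, 0], [0.06, 0, 0, 0], [0.06, 0, 0, 0], [0.06, 0, 0, 0], [0.06, 0, 0, 0], [0.06, 0, 0, 0], [0.05, 0, 0, 0], [0.03, 0, 0, 0], [0.02, 0, 0, 0], [0, 0, 0, 0], [0, 0, 0, 0], [0, 0, 0, 0], [0, 0, 0, 0]]

```text
t: 16.87
tool_pos: [0.5121, -0.1976, 0.1157]
tool_rot: [0.184, 1.561, -0.186]
contact_force: [-0.1, 0.0, 0.2]
opening: 0.0853
```

Run:
```python
from h import *
rel([.5115,-.1958,.113])
o=ctrl.get_obs(); print(o['tool_pos'],o['contact_force'])
```

```text
tool z yaw -13.51 tilt [ 0.0018 -0.001  -1.    ] shift units [ 0.0108  0.0064 -0.0039]
[ 0.51206866 -0.19757442  0.11569933] [-0.07360719  0.02675028  0.2487706 ]
```

Request:
move_arm:
  increments:
    - [[0.008, 0.006, -0.003, 0], [0, 0, 0, 0], [0, 0, 0, 0], [0, 0, 0, 0], [0, 0, 0, 0]]

```text
t: 17.28
tool_pos: [0.511, -0.1956, 0.1126]
tool_rot: [0.185, 1.563, -0.185]
contact_force: [0.8, -0.5, -0.5]
opening: 0.0852
```

Request:
move_arm:
  increments:
    - [[0, 0, 0, 0], [0, 0, 0, 0], [0, 0, 0, 0], [0, 0, 0, 0], [0, 0, 0, 0], [0, 0, 0, 0], [0, 0, 0, 0], [0, 0, 0, 0], [0, 0, 0, 0], [0, 0, 0, 0], [0, 0, 0, 0], [0, 0, 0, 0]]
  gripper: 1
  squeeze: 22

```text
t: 18.28
tool_pos: [0.5113, -0.1957, 0.1127]
tool_rot: [0.185, 1.562, -0.185]
contact_force: [1.9, -0.2, -0.4]
opening: 0.0253
```

Run:
```python
from h import *
rel([.5115,-.1958,.113])
o=ctrl.get_obs(); print(o['tool_pos'],o['contact_force'],o['wrist_torque'],o['opening'])
```

```text
tool z yaw -13.51 tilt [ 7.e-04 -2.e-04 -1.e+00] shift units [-0.0012 -0.0003  0.0011]
[ 0.51125454 -0.19566553  0.11269442] [ 1.9262111  -0.15871266 -0.43851205] [-0.103171   -0.46820464 -0.01030661] 0.025306866111490137
```

Gripped at 25 mm with about 2 N of side force. I'll lift slowly, 12 mm first.

Request:
move_arm:
  increments:
    - [[-0.004, 0, 0, 0], [-0.008, 0, 0, 0], [-0.008, 0, 0, 0], [-0.008, 0, 0, 0], [-0.008, 0, 0, 0], [-0.008, 0, 0, 0], [-0.004, 0, 0, 0], [0, 0, 0, 0], [0, 0, 0, 0]]

```text
t: 19.03
tool_pos: [0.5111, -0.1956, 0.125]
tool_rot: [0.185, 1.563, -0.185]
contact_force: [2.4, -0.4, -1.8]
opening: 0.0259
```

Request:
move_arm:
  increments:
    - [[-0.005, 0, 0.001, 0], [-0.01, 0, 0, 0], [-0.01, 0, 0, 0], [-0.01, 0, 0, 0], [-0.01, 0, 0, 0], [-0.01, 0, 0, 0], [-0.01, 0, 0, 0], [-0.01, 0, 0, 0], [-0.01, 0, 0, 0], [-0.01, 0, 0, 0], [-0.01, 0, 0, 0], [-0.01, 0, 0, 0], [-0.01, 0, 0, 0], [-0.01, 0, 0, 0], [-0.01, 0, 0, 0], [-0.005, 0, 0, 0], [0, 0, 0, 0], [0, 0, 0, 0], [0, 0, 0, 0], [0, 0, 0, 0]]

```text
t: 20.7
tool_pos: [0.5112, -0.1956, 0.1619]
tool_rot: [0.185, 1.563, -0.185]
contact_force: [0.3, 0.6, -1.6]
opening: 0.0253
```

Run:
```python
from h import *
o=ctrl.get_obs(); print(o['tool_pos'],o['contact_force'],o['opening'],np.abs(o['dq']).max()); rel([.5115,-.1958,.163])
s,P=grab('scene'); px=s['pixels'].astype(int); save('s3.png',s['pixels'][170:270,210:320],6)
red=(px[...,0]>90)&(px[...,1]<px[...,0]*.55)&(px[...,2]<px[...,0]*.6)&(np.hypot(P[...,0]-.512,P[...,1]+.195)<.03)&(P[...,2]>.08)
print(red.sum(),np.nanpercentile(P[red],[0,50,100],axis=0) if red.sum() else '')
a,P=grab('top');px=a['pixels'];m=(np.hypot(P[...,0]-.5703,P[...,1]-.2297)<.12)&(px.min(-1)>120)&(P[...,2]<.02); print('cover',rect(P[m]))
```

```text
[ 0.51118591 -0.19560763  0.16192779] [ 0.31113384  0.55984264 -1.63289761] 0.025260692967179994 0.0013065217699346169
tool z yaw -13.51 tilt [-2.e-04  1.e-04 -1.e+00] shift units [-0.0043 -0.0005  0.0014]
29 [[ 0.4904617  -0.22337626  0.0830258 ]
 [ 0.51584068 -0.19619268  0.46332137]
 [ 0.54106108 -0.17285986  0.46674163]]
cover (array([0.57012903, 0.23025301]), array([114.6, 194.9]), np.float32(103.82403), np.float64(0.008486411545565398))
```

View pics/s3.png

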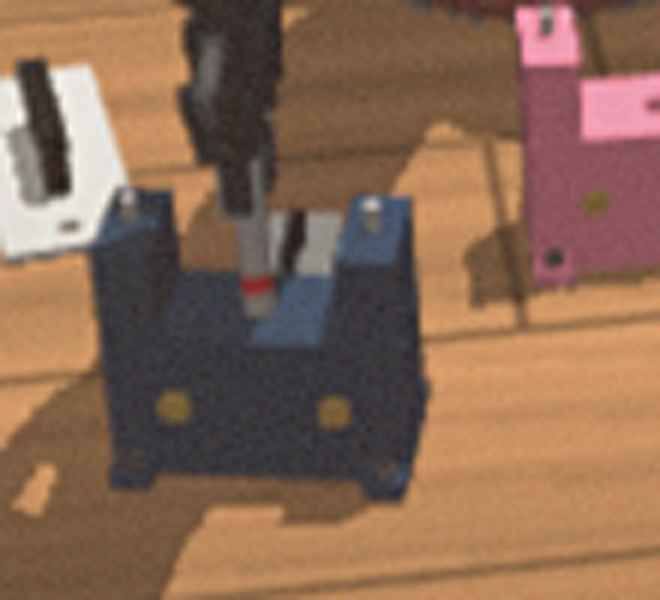

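The crop shows the red band at (258,285) clear of the bore, with plain steel below it down to the mouth at (260,315) and no green in view. The arm is still and has risen 49 mm, which is mid-window. I'm handing in.

```bash
python3 -c "
from station import ctrl
print(ctrl.finish_job())"
```

```text
the job is handed in; nothing more can be done
None
```

I moved the cover to the pad and drew the rod partway out, then handed the job in while still holding it. The controller gives no verdict, so the results below are my own checks.

- **Cover:** I lifted the middle-sized cover (measured 150 x 60 mm) off the dark blue housing and laid it on the pad. It lies flat and released, with its handle about 1 mm from the pad's centre and its plate top at z = 9 mm.
- **Rod:** The arm rose 49 mm with the rod gripped, inside the 37–63 mm window. It was still and upright, with a tool tilt under 0.001 rad, and the jaws were 25 mm apart on the 26 mm head.
- **Forces:** The wrist showed about 2.4 N of side force at most in the readings during the lift, and under 1 N at the end.
- **Bands:** The picture before hand-in shows the red band clear of the bore with steel below it and no green.
- **Time:** The last move ended at 20.7 s of the 64 s allowed.

**Checks that failed or disagreed:**
- My automatic colour measurement of the red band was contaminated by stray pixels, so I relied on the picture and the arm's rise instead.
- The last look at the cover from above took in the pad as well, so its outline measured 115 x 195 mm. Its centre still agreed with the earlier measurement.
- I did not measure the bystanders again at the end. No move came near them.

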